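Clear, load, cover and latch a heatsink carrier

TASK

Get the blue carrier ready to go out: take any beige connector hood that was left in it out and lay it in the orange dish, and put every heatsink into the carrier, flat and side by side. Then swing its clear cover fully shut, and after that swing the wire bail over until it rests in its catch on the cover. Leave the red cutters, the black pen and the small disk where they are.

Things in the scene. Friction and masses are not known exactly. Their poses are not given: they have to be found in the camera images.
- carrier: blue carrier, a fixed low tray 80 (its x) x 276 (its y) mm; origin at the centre of its underside, z up, x away from the robot, y to the left along the row; the cover is hinged on its near (-x) side. Posts just outside its walls: four 36 mm high, 12 mm wide, at y = +-127, x = -64 and +39 mm; two 70 mm high at x = +-38, y = -142 mm carry the bail
- carrier_in (a point): centre of the carrier's inner floor, 3 mm above its underside; axes as the carrier's. Room inside 72 (x) x 268 (y) mm, walls end 6 mm above this floor. Takes four heatsinks in one row, either way round, e.g. at y = -100.5, -33.5, 33.5, 100.5 mm; up to three places are taken at the start. The shut cover's underside is 33 mm above this floor
- cover (a joint): angle of the clear cover with aluminium frame, 80 x 268 mm, 0.2 kg: 0 fully shut (level over the tray), about 2.2 to 2.35 rad laid back towards the robot at the start, 2.9 its stop. It is stiff (0.2 N m of friction) and stays where it is left, it does not fall shut
- cover_hinge (a point): point on the cover's hinge line, which runs along the carrier's y axis, 62 mm in front (-x) of the carrier's centre and 38 mm above its underside. Its axes are the carrier's and do not turn
- cover_handle (a point): middle of the cover's red round handle bar: 10 mm thick, 80 mm long between its legs, parallel to the hinge, 138 mm from the hinge line, in the cover's plane, 36 mm clear of its edge. With the tool pointing down it can be pinched from above at any cover angle and turns between the fingers. Axes turn with the cover
- bail (a joint): angle of the wire bail latch at the carrier's right (-y) end: 0 resting in its catch (level over the cover, pointing to the carrier's +y), about 1.9 to 2.3 rad at the start (standing up, leaning outward to -y), 2.6 its stop. 0.06 kg, 0.06 N m of friction: stays where it is left
- bail_hinge (a point): point on the bail's hinge line, which runs along the carrier's x axis at y = -142 mm, 64 mm above the carrier's underside. Its axes are the carrier's and do not turn
- bail_rod (a point): middle of the bail's cross rod (yellow sleeve 11 mm thick, 36 mm long), parallel to its hinge line, 84 mm from it; legs 38 mm either side. At 0 it rests on two keeper lugs of the shut cover (28 mm either side), 24 mm above the cover. Can be pinched from above at any angle and turns between the fingers
- dish: orange dish, fixed, 92 (x) x 156 (y) mm outside, 84 x 148 mm inside, walls 9 mm high, floor 4 mm thick; origin at the centre of its underside. Takes two connectors one behind the other along its y
- heatsink1: finned aluminium heatsink, 58 (its x) x 62 (its y) x 30 mm (its z) block, 0.19 kg, all alike; origin at the centre of its underside. None at the start: this one is absent.
- heatsink2: finned aluminium heatsink, 58 (its x) x 62 (its y) x 30 mm (its z) block, 0.19 kg, all alike; origin at the centre of its underside. None at the start: this one is absent.
- heatsink3: finned aluminium heatsink, 58 (its x) x 62 (its y) x 30 mm (its z) block, 0.19 kg, all alike; origin at the centre of its underside. None at the start: this one is absent.
- heatsink4: finned aluminium heatsink, 58 (its x) x 62 (its y) x 30 mm (its z) block, 0.19 kg, all alike; origin at the centre of its underside. None at the start: this one is absent.
- connector1: beige 25-pole connector hood, 58 (x) x 52 (y) x 17 mm high, 0.07 kg; origin at the centre of its underside; grip it across its y (52 mm), with the fingertips 8 mm above its underside they clear the rim walls of carrier and dish. At most two of them; None at the start: absent.
- connector2: beige 25-pole connector hood, 58 (x) x 52 (y) x 17 mm high, 0.07 kg; origin at the centre of its underside; grip it across its y (52 mm), with the fingertips 8 mm above its underside they clear the rim walls of carrier and dish. At most two of them; None at the start: absent.
- cutters: side cutters with red grips, 145 mm long, lying flat; bystander
- pen: black felt pen, 130 mm long, 14 mm thick; bystander
- small_disk: small flat disk drive, 70 x 100 x 10 mm, silver; bystander
Mind the look-alikes: they are no part of the job. Leave any green look-alike of the connector2 alone.

How it is judged:
By the outcome, as a careful person would: the job done as asked, in the order asked, and still so for the second after the job is handed in, with the robot touching nothing.
Of heatsink1, heatsink2, heatsink3, heatsink4 only 3 to 4 are there at a start; the rules pass over those that are not, and their reading is None.
Of connector1, connector2 only 1 to 2 are there at a start; the rules pass over those that are not, and their reading is None.
At some moment in a run one of heatsink1, heatsink2, heatsink3, heatsink4, connector1, connector2 may be knocked a few centimetres aside while the robot is not near it.
Once in a run the grip may slacken for a moment while it holds something.
It also fails if it takes over 210 s, if anything falls off the work surface, if the arm or the gripper's body presses on something with over 40 N, if the wrist force passes 120 N, or if a joint passes its speed limit or range.

ROBOT

A 7-joint arm with a two-finger parallel gripper is mounted at the origin on a cart in front of the work surface, level with it; the furniture and walls round the work are solid. World frame = base frame: x ahead of the robot, y to its left, z up, the work surface at z = 0. Lengths are in m, angles in rad, forces in N, time in s.
With the tool pointing down it reaches from about 0.425 to 0.875 m from the base axis. Payload 4.7 kg.
Tool frame: the origin (TCP) lies between the finger pads, 19 mm behind the fingertips; this is the grasp point; z points along the fingers, y is the line along which they close (so a half turn about z gives the same grasp; the last joint's range is limited). The gripper opens to 87 mm and grips with 3 to 60 N. Pads are 19 mm wide; open, the fingers measure 117 mm over their backs; the gripper's body (75 mm by 190 mm) begins 51 mm behind the grasp point.
Start: joints at [-1.319, 0.321, -0.07, 1.45, 0.023, 1.371, -0.057], TCP at [0.153, 0.632, 0.241] pointing down, gripper open.
Joint ranges: [-2.86, 2.86], [-0.3, 2.09], [-1.38, 1.24], [0.06, 2.45], [-1.56, 4.7], [0.09, 2.05], [-2.69, 2.69]. Speed limits (rad/s): [2.57, 2.57, 3.14, 3.14, 3.14, 3.14, 3.14].

INTERFACE

Orientations are given as a rotation vector (axis times angle).
In Python, from bench import ctrl, get_image, job gives the robot as it stands.
- The arm moves only by the shell command python3 -m crank 'ROWS' [FORCE]. ROWS is JSON, a list that holds one entry, the list of rows, each a list of 5 numbers: the shift along the tool's x, y, z in mm, then the turn about the tool's z in rad, then the closure, from -1 (fully open) to 1 (shut), so that 0 is half open. A call has 1 to 10 rows; each row shifts and turns the commanded pose from where the row before left it, along the tool's axes as they then stand; what a row does not reach is not made up. A row lasts 1/12 s, in which the tool goes at most 41.7 mm and 7.16 degrees, less where a joint would pass 70% of its speed; a pose out of reach is approached as far as the arm can. A call with a gripper value outside its range is refused whole. The fingers move at their own pace and stop on an object; FORCE is the grip in N (left out, the last holds). Time passes only in rows, so rows that do not move let the fingers close. It gives the time, the measured TCP pose, the force, the opening and the grip force at its end, in the units of the state.
- ctrl.get_state(): the state, without advancing time (a new reading comes with each control period).
- get_image(name): name is "side" or "top"; returns a dict with "pixels" (400x640x3 uint8, red, green, blue), "fx", "fy", "cx", "cy" (pixels), "k1" (the pictures are not rectified: a ray, as slopes to the right and down, at radius r is drawn at 1 + k1 r^2 times it, then the intrinsics apply), "T" (4x4, takes a point from camera to world coordinates). Camera axes: x right, y down, z forward; pixel columns grow to the right and rows downward; lengths in m; the calibration is good to about 2 mm. A picture is of the moment at which its call begins. There is no depth.
- job.close_job(): hands the job in; it is judged then, once.
The state is a dict: "time": time; "joint_positions": joint angles; "qd": joint speeds; "joint_torque": joint torques, N m; "position": TCP position; "tool_rot": TCP orientation; "ft_force": force on the tool from outside, world axes, zero at the start; "torque": the same for the moment, N m; "grip_width": opening from 0.0 (shut) to 1.0 (fully open); "grip_force": force on a finger pad.
Only numpy, scipy, OpenCV 4.12 (cv2) and the standard library are available. Lean on these libraries where they do the work, as an engineer would, in place of code of your own. Each camera call takes 0.05 s, during which the arm holds its last target. There are 200 camera calls.

## Working session

There is one attempt and no reset: what is moved stays moved. The work goes in short steps, Python scripts to look and compute and a shell command to move; the robot and the scene stay as the last step left them, time stands still between calls to the robot, and variables do not carry over. Pictures are saved under pics/ and viewed, at most 14 in all, crops included, and the job is handed in when it is done.

```bash
ls; mkdir -p pics; cat > h.py <<'E'
import numpy as np, cv2
from bench import ctrl, get_image, job
def snap(n,fn=None):
    im=get_image(n)
    if fn: cv2.imwrite('pics/'+fn,im['pixels'][:,:,::-1])
    return im
def ray(im,u,v):
    K=np.array([[im['fx'],0,im['cx']],[0,im['fy'],im['cy']],[0,0,1.]])
    x,y=(u-im['cx'])/im['fx'],(v-im['cy'])/im['fy']
    a,b=x,y
    for _ in range(30):
        s=1+im['k1']*(a*a+b*b); a,b=x/s,y/s
    T=np.array(im['T']); return T[:3,3],T[:3,:3]@np.array([a,b,1.])
def onz(im,u,v,z):
    o,d=ray(im,u,v); return o+d*(z-o[2])/d[2]
def proj(im,p):
    T=np.array(im['T']); q=T[:3,:3].T@(np.array(p)-T[:3,3]); a,b=q[0]/q[2],q[1]/q[2]
    s=1+im['k1']*(a*a+b*b); return im['fx']*a*s+im['cx'],im['fy']*b*s+im['cy']
E
python3 - <<'E'
from h import *
for n in('top','side'):
    im=snap(n,n+'0.png'); print(n,np.round(im['T'],3).tolist(),im['fx'],im['k1'])
s=ctrl.get_state(); print(s)
E
```

```text
pics
top [[-0.003, -0.983, 0.183, 0.278], [-1.0, 0.008, 0.022, -0.133], [-0.023, -0.183, -0.983, 1.382], [0.0, 0.0, 0.0, 1.0]] 448.63180147422264 -0.06782806208098899
side [[0.911, -0.195, 0.363, -0.01], [-0.412, -0.386, 0.826, -1.294], [-0.021, -0.902, -0.431, 0.695], [0.0, 0.0, 0.0, 1.0]] 407.14074180259763 -0.0859217237845713
{'time': 0.1, 'joint_positions': array([-1.31890444,  0.3217801 , -0.07007623,  1.45157577,  0.02261657,
        1.37082745, -0.05689462]), 'qd': array([-2.37601267e-04, -3.88883518e-04,  2.69544707e-04, -3.45621959e-03,
       -8.15302690e-04, -1.62194694e-03, -9.31243678e-05]), 'joint_torque': array([-2.48056886e-04, -4.92571199e+01, -4.05862620e-01, -3.13401496e+01,
       -6.42639189e-02,  3.94509814e-02,  6.71712269e-05]), 'position': array([0.15305516, 0.63122517, 0.24023911]), 'tool_rot': array([-3.72586017e-01, -3.11931868e+00,  2.82928176e-03]), 'ft_force': array([-0.28977269, -0.06677304, -0.13827858]), 'torque': array([ 0.00456205,  0.05321103, -0.03004838]), 'grip_force': 0.0, 'grip_width': 1.0021327160290538}
```

View pics/top0.png

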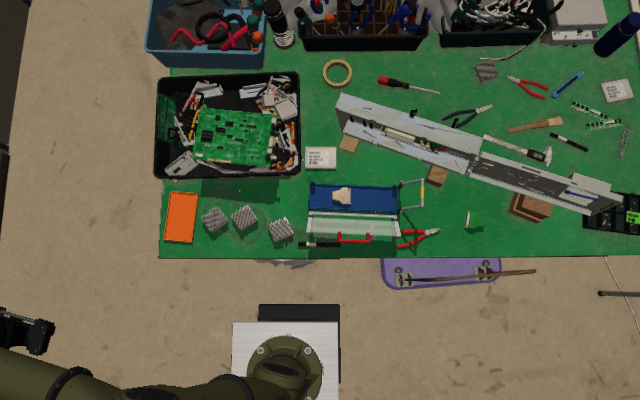

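View pics/side0.png

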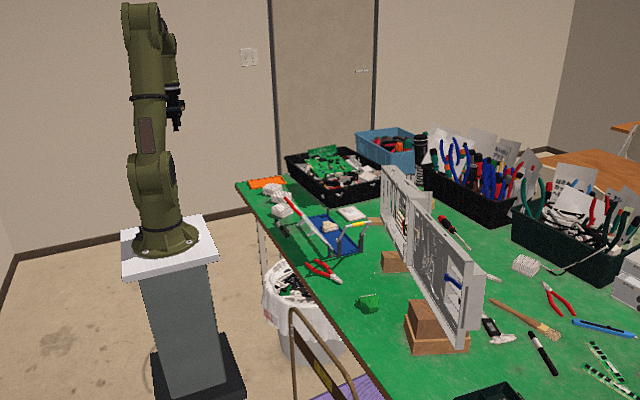

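Top view: orange dish at (181,217); heatsinks at (215,220), (244,217) and (281,230); carrier at (353,198) with one beige connector at (342,195); red handle at (354,238); bail rod at (422,192). There is also a grey finned thing far off at (487,71). I'll enlarge the work area and the far item.

```bash
python3 - <<'E'
import cv2
a=cv2.imread('pics/top0.png')
c=cv2.resize(a[170:262,155:445],None,fx=2.75,fy=2.75,interpolation=cv2.INTER_CUBIC)
d=cv2.resize(a[50:100,440:640],(797,200),interpolation=cv2.INTER_CUBIC)
d=cv2.resize(d,(c.shape[1],200)); cv2.imwrite('pics/crop0.png',cv2.vconcat([c,d]))
E
```

```text
(no output)
```

View pics/crop0.png

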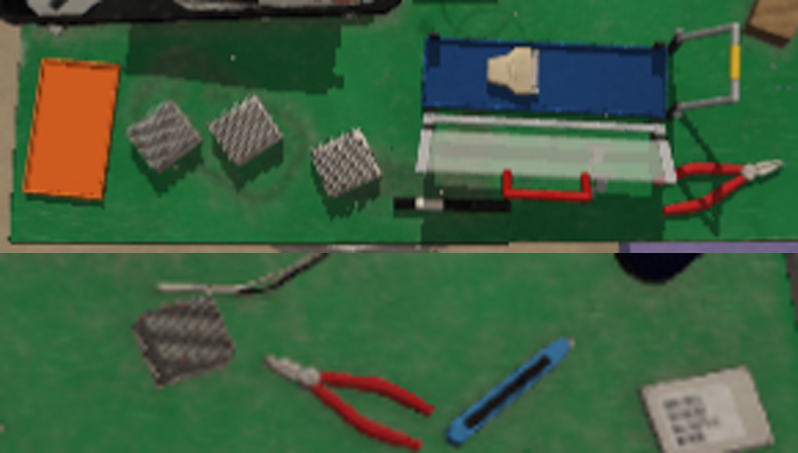

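The beige hood at crop (513,72) is the only connector in the carrier. The three finned blocks at (215,220), (244,217) and (281,230) fit the heatsinks. The far item at (487,71) looks flatter, so I'll check its position and size numerically.

```bash
cat >> h.py <<'E'
def blobs(im,mask,z,amin=20):
    n,l,st,c=cv2.connectedComponentsWithStats(mask.astype(np.uint8))
    out=[]
    for i in range(1,n):
        if st[i,4]<amin: continue
        v,u=np.nonzero(l==i)
        P=np.array([onz(im,a,b,z)[:2] for a,b in zip(u,v)])
        (c0,s,ang)=cv2.minAreaRect((P*1000).astype(np.float32))
        out.append((np.round([u.mean(),v.mean()],1).tolist(),np.round(c0,1).tolist(),np.round(s,1).tolist(),round(ang,1),int(st[i,4])))
    return out
def masks(im):
    h=cv2.cvtColor(im['pixels'],cv2.COLOR_RGB2HSV).astype(int); H,S,V=h[...,0],h[...,1],h[...,2]
    return dict(orange=(H>4)&(H<16)&(S>180)&(V>150),blue=(H>100)&(H<125)&(S>150)&(V>50),grey=(S<60)&(V>50),
      beige=(H>12)&(H<30)&(S>25)&(S<140)&(V>140),red=((H<4)|(H>174))&(S>170)&(V>100),yellow=(H>20)&(H<32)&(S>150)&(V>120))
E
python3 - <<'E'
from h import *
im=snap('top'); m=masks(im)
def roi(k,u0,u1,v0,v1):
    q=np.zeros_like(m[k]); q[v0:v1,u0:u1]=m[k][v0:v1,u0:u1]; return q
for nm,k,r,z in [('dish','orange',(155,215,185,250),.009),('carrier','blue',(300,405,178,215),.009),('hs','grey',(200,300,203,246),.03),('far','grey',(470,502,60,84),.03),
 ('conn','beige',(320,365,183,210),.02),('handle','red',(330,375,228,248),.15),('rod','yellow',(412,430,170,210),.13)]:
    print(nm,blobs(im,roi(k,*r),z))
E
```

```text
dish [([180.6, 216.8], [472.0, 331.3], [91.8, 151.6], 84.9, 1329)]
carrier [([354.2, 198.4], [526.9, -207.7], [274.6, 78.2], 87.0, 1852)]
hs [([243.9, 217.1], [466.1, 126.3], [61.7, 64.2], 33.9, 399), ([214.2, 219.1], [460.1, 217.8], [62.3, 64.5], 36.5, 408), ([280.3, 228.9], [429.0, 14.1], [60.8, 63.5], 23.1, 399)]
far [([485.8, 71.5], [938.2, -648.0], [64.0, 72.2], 18.4, 375)]
conn [([341.9, 194.8], [535.4, -171.6], [49.5, 47.2], 89.5, 208)]
handle [([353.4, 238.9], [391.3, -200.6], [85.7, 25.7], 87.6, 125)]
rod [([422.0, 192.5], [518.6, -398.5], [5.7, 32.0], 87.4, 36)]
```

The far grey block is at (0.94,-0.65), 1.14 m from the base and well out of reach, so it is clutter. The job is three heatsinks and one connector. Next I'll work out the cover and bail angles and add a move calculator.

```bash
cat >> h.py <<'E'
from scipy.spatial.transform import Rotation as Ro
C=np.array([.527,-.2077,0]); YAW=np.radians(-3.)
CX=np.array([np.cos(YAW),np.sin(YAW),0]); CY=np.array([-np.sin(YAW),np.cos(YAW),0])
def car(x,y,z): return C+CX*x+CY*y+np.array([0,0,z])   # metres
def go(p,deg=None):
    """print tool-axis shift (mm) after first turning so tool y lies along world direction deg (mod 180)"""
    s=ctrl.get_state(); R=Ro.from_rotvec(s['tool_rot']).as_matrix(); t=0
    if deg is not None:
        a=np.radians(deg); w=np.array([np.cos(a),np.sin(a),0]); l=R.T@w
        t=np.arctan2(-l[0],l[1]); t=(t+np.pi/2)%np.pi-np.pi/2
    R2=R@Ro.from_rotvec([0,0,t]).as_matrix()
    print('turn',round(t,3),'shift',np.round(R2.T@(np.array(p)-s['position'])*1000,1),'pos',np.round(s['position'],4),'w',round(s['grip_width'],3),'q7',round(s['joint_positions'][6],2),'t',round(s['time'],1))
E
python3 - <<'E'
from h import *
im=snap('top'); m=masks(im)['red'].copy(); m[:228]=0;m[248:]=0;m[:,:330]=0;m[:,375:]=0
v,u=np.nonzero(m); 
rows=[(r,(v==r).sum(),u[v==r].mean()) for r in range(v.min(),v.max()+1)]; print(rows)
vb=np.average([r for r,c,_ in rows if c>15]); ub=u.mean()
T=np.linspace(1.9,2.9,501)
e=[abs(proj(im,car(-.062+.138*np.cos(t),0,.038+.138*np.sin(t)))[1]-vb) for t in T]; t=T[np.argmin(e)]
print('cover',t,'handle',car(-.062+.138*np.cos(t),0,.038+.138*np.sin(t)),proj(im,car(-.062+.138*np.cos(t),0,.038+.138*np.sin(t))),ub,vb)
T=np.linspace(1.5,2.6,501)
e=[abs(proj(im,car(0,-.142+.084*np.cos(t),.064+.084*np.sin(t)))[0]-422) for t in T]; t=T[np.argmin(e)]
print('bail',t,car(0,-.142+.084*np.cos(t),.064+.084*np.sin(t)),proj(im,car(0,-.142+.084*np.cos(t),.064+.084*np.sin(t))))
go((.462,.2216,.12),36.5)
E
```

```text
[(232, np.int64(3), np.float64(339.0)), (233, np.int64(5), np.float64(350.4)), (234, np.int64(6), np.float64(353.0)), (235, np.int64(6), np.float64(353.0)), (236, np.int64(5), np.float64(350.4)), (237, np.int64(6), np.float64(353.5)), (238, np.int64(6), np.float64(353.5)), (239, np.int64(13), np.float64(348.38461538461536)), (240, np.int64(32), np.float64(353.5)), (241, np.int64(31), np.float64(354.0)), (242, np.int64(12), np.float64(363.5))]
cover 2.2159999999999997 handle [ 0.38221086 -0.20011192  0.14825887] (np.float64(353.2960104890328), np.float64(240.51444925920566)) 353.408 240.5
bail 2.1842 [ 0.51703759 -0.39779406  0.13268625] (np.float64(421.98097793281204), np.float64(192.83435006619405))
turn 0.696 shift [-513.1    4.7  121. ] pos [0.1531 0.6314 0.2406] w 1.004 q7 -0.06 t 0.2
```

```bash
python3 -m crank '[[[0,0,0,0.116,-1],[0,0,0,0.116,-1],[0,0,0,0.116,-1],[0,0,0,0.116,-1],[0,0,0,0.116,-1],[0,0,0,0.116,-1],[-30,0,0,0,-1],[-30,0,0,0,-1],[-30,0,0,0,-1],[-30,0,0,0,-1]]]'
python3 -m crank '[[[-35,0,0,0,-1],[-35,0,0,0,-1],[-35,0,0,0,-1],[-35,0,10,0,-1],[-35,0,10,0,-1],[-35,0,20,0,-1],[-35,0,20,0,-1],[-35,0,20,0,-1],[-35,0,20,0,-1],[-35,0,20,0,-1]]]'
python3 - <<'E'
from h import *
go((.462,.2216,.12),36.5)
E
```

```text
time: 1.03
position: [0.2251, 0.534, 0.2409]
tool_rot: [1.413, 2.806, -0.001]
ft_force: [0.8, 0.9, -0.0]
grip_width: 1.002
grip_force: 0.0
time: 1.87
position: [0.4334, 0.2524, 0.1206]
tool_rot: [1.414, 2.805, 0.001]
ft_force: [-0.1, 0.8, 0.3]
grip_width: 1.0
grip_force: 0.0
turn 0.0 shift [-41.8   4.7   0.6] pos [0.4334 0.2524 0.1206] w 1.0 q7 0.09 t 1.9
```

```bash
python3 -m crank '[[[-21,2,0,0,-1],[-21,3,0,0,-1],[0,0,30,0,-1],[0,0,30,0,-1],[0,0,26,0,-1],[0,0,0,0,1],[0,0,0,0,1],[0,0,0,0,1],[0,0,0,0,1],[0,0,0,0,1]]]' 25
python3 -m crank '[[[0,0,0,0,1],[0,0,0,0,1],[0,0,0,0,1]]]'
python3 - <<'E'
from h import *
go((.462,.2216,.12),36.5); print(ctrl.get_state()['grip_width']*87)
snap('top','g1.png')
E
```

```text
time: 2.7
position: [0.4625, 0.2238, 0.037]
tool_rot: [1.413, 2.805, 0.003]
ft_force: [-2.2, -0.6, 2.1]
grip_width: 0.706
grip_force: 1.0
time: 2.95
position: [0.4621, 0.2235, 0.0367]
tool_rot: [1.414, 2.805, 0.002]
ft_force: [-2.9, -0.6, 6.7]
grip_width: 0.661
grip_force: 25.0
turn 0.0 shift [ -1.4  -1.1 -83.3] pos [0.4621 0.2235 0.0367] w 0.661 q7 0.23 t 3.0
57.550304974031356
```

```bash
python3 -m crank '[[[0,0,-20,0,1],[0,0,-30,0,1],[0,0,-35,0,1],[0,0,-35,0,1],[0,0,0,0,1]]]'
python3 - <<'E'
from h import *
go(car(0,.1005,.16),-3); print(proj(get_image('top'),car(0,.1005,.03)))
E
```

```text
time: 3.42
position: [0.4659, 0.2253, 0.1628]
tool_rot: [1.412, 2.8, 0.019]
ft_force: [2.0, 0.8, -0.9]
grip_width: 0.661
grip_force: 25.0
turn 0.689 shift [-328.7   83.7    0.9] pos [0.4659 0.2253 0.1628] w 0.661 q7 0.17 t 3.4
(np.float64(320.1540622584839), np.float64(195.02847918845242))
```

I'll place it at y=-40, which is clear of the connector.

```bash
python3 -m crank '[[[0,0,0,0.115,1],[0,0,0,0.115,1],[0,0,0,0.115,1],[0,0,0,0.115,1],[0,0,0,0.115,1],[0,0,0,0.114,1],[-20,0,0,0,1],[-30,5,0,0,1],[-35,10,0,0,1],[-35,10,0,0,1]]]'
python3 -m crank '[[[-35,10,0,0,1],[-35,10,0,0,1],[-35,10,0,0,1],[-35,10,0,0,1],[-35,10,0,0,1],[-35,5,0,0,1],[-35,4,0,0,1],[-35,0,0,0,1],[-35,0,0,0,1],[-20,0,0,0,1]]]'
python3 - <<'E'
from h import *
go(car(0,-.04,.10),-3)
E
```

```text
time: 4.3
position: [0.4795, 0.1011, 0.154]
tool_rot: [-2.275, -2.165, 0.002]
ft_force: [0.3, 0.4, -1.7]
grip_width: 0.665
grip_force: 25.0
time: 5.13
position: [0.52, -0.2403, 0.1542]
tool_rot: [2.283, 2.158, -0.004]
ft_force: [0.2, -0.2, -1.0]
grip_width: 0.664
grip_force: 25.0
turn -0.004 shift [-7.   5.4 54.2] pos [ 0.52   -0.2403  0.1542] w 0.664 q7 0.51 t 5.1
```

```bash
python3 -m crank '[[[-7,5,20,0,1],[0,0,25,0,1],[0,0,25,0,1],[0,0,20,0,1],[0,0,12,0,1],[0,0,0,0,1],[0,0,0,0,1]]]'
python3 - <<'E'
from h import *
go(car(0,-.04,.0397),-3); print(ctrl.get_state()['ft_force']); snap('top','p1.png'); snap('side','p1s.png')
a=cv2.imread('pics/p1.png')[150:262,295:445];b=cv2.imread('pics/p1s.png')[170:290,270:420]
cv2.imwrite('pics/p1c.png',cv2.hconcat([cv2.resize(a,(400,300)),cv2.resize(b,(400,300))]))
E
```

```text
time: 5.72
position: [0.526, -0.2428, 0.0527]
tool_rot: [-2.278, -2.162, 0.002]
ft_force: [0.8, -0.7, -2.2]
grip_width: 0.661
grip_force: 25.0
turn 0.0 shift [-4.9 -0.9 13. ] pos [ 0.526  -0.2428  0.0527] w 0.661 q7 0.6 t 5.7
[ 0.81553718 -0.74885476 -2.15448486]
```

View pics/p1c.png

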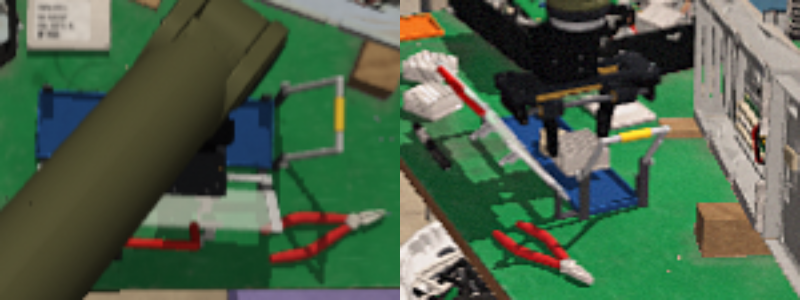

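The heatsink hangs level, about 10 mm above the carrier floor, and the gripper body is clear of the cover. I'll lower it and let go.

```bash
python3 -m crank '[[[-4,0,5,0,1],[0,0,4,0,1],[0,0,4,0,1],[0,0,1,0,1],[0,0,0,0,1],[0,0,0,0,0.2],[0,0,0,0,-0.4],[0,0,0,0,-0.8],[0,0,0,0,-0.8]]]'
python3 -m crank '[[[0,0,-10,0,-1],[0,0,-20,0,-1],[0,0,-25,0,-1],[0,0,-25,0,-1],[0,0,-20,0,-1],[0,0,0,0,-1]]]'
python3 - <<'E'
from h import *
go((.5354,-.1716,.08),-3)
E
```

```text
time: 6.57
position: [0.5265, -0.2467, 0.0391]
tool_rot: [2.278, 2.163, 0.0]
ft_force: [0.5, 0.0, -0.5]
grip_width: 0.776
grip_force: 0.0
time: 7.07
position: [0.5289, -0.2484, 0.1443]
tool_rot: [2.274, 2.158, 0.007]
ft_force: [1.0, -0.5, 1.0]
grip_width: 0.996
grip_force: 0.0
turn 0.0 shift [77.1  1.9 64.2] pos [ 0.5289 -0.2484  0.1443] w 0.996 q7 0.54 t 7.1
```

```bash
python3 -m crank '[[[25,0,0,0,-1],[25,1,0,0,-1],[22,1,0,0,-1],[0,0,30,0,-1],[0,0,30,0,-1],[0,0,30,0,-1],[0,0,14,0,-1],[0,0,8,0,-1],[0,0,0,0,-1]]]'
python3 - <<'E'
from h import *
go((.5354,-.176,.03),-3)
E
python3 -m crank '[[[0,0,2,0,0.2],[0,0,0,0,1],[0,0,0,0,1],[0,0,0,0,1],[0,0,0,0,1],[0,0,0,0,1],[0,0,0,0,1],[0,0,0,0,1]]]' 15
```

```text
time: 7.82
position: [0.5311, -0.1751, 0.026]
tool_rot: [-2.277, -2.161, 0.003]
ft_force: [-1.0, 0.8, 0.6]
grip_width: 0.999
grip_force: 0.0
turn -0.0 shift [-0.7  4.4 -4. ] pos [ 0.5311 -0.1751  0.026 ] w 0.999 q7 0.48 t 7.8
time: 8.48
position: [0.529, -0.1754, 0.0257]
tool_rot: [-2.275, -2.158, 0.005]
ft_force: [-6.8, 1.0, 1.5]
grip_width: 0.905
grip_force: 15.0
```

The tips were 3 mm too low and closed on the carrier walls (79 mm). I'll open, raise and retry.

```bash
python3 -m crank '[[[0,0,0,0,-1],[0,0,0,0,-1],[0,4,-4,0,-1],[0,0,-3,0,-1],[0,0,0,0,-1],[0,0,0,0,-1]]]'
python3 -m crank '[[[0,0,0,0,0.5],[0,0,0,0,1],[0,0,0,0,1],[0,0,0,0,1],[0,0,0,0,1],[0,0,0,0,1],[0,0,0,0,1],[0,0,0,0,1]]]' 15
```

```text
time: 8.98
position: [0.5379, -0.1756, 0.0337]
tool_rot: [2.276, 2.161, 0.004]
ft_force: [0.5, -0.2, 0.5]
grip_width: 1.001
grip_force: 0.0
time: 9.65
position: [0.5359, -0.1753, 0.0322]
tool_rot: [-2.278, -2.163, 0.0]
ft_force: [-1.4, -0.1, 0.7]
grip_width: 0.591
grip_force: 15.0
```

```bash
python3 -m crank '[[[0,0,-10,0,1],[0,0,-25,0,1],[0,0,-35,0,1],[0,0,-35,0,1],[0,0,-25,0,1],[0,0,0,0,1]]]'
python3 - <<'E'
from h import *
go((.472,.326,.10),-5); snap('top','c1.png')
E
```

```text
time: 10.15
position: [0.5396, -0.1768, 0.1687]
tool_rot: [2.273, 2.157, 0.011]
ft_force: [0.3, -1.2, -0.6]
grip_width: 0.586
grip_force: 15.0
turn 0.035 shift [ 495.  -111.9   67.5] pos [ 0.5396 -0.1768  0.1687] w 0.586 q7 0.37 t 10.2
```

```bash
python3 -m crank '[[[15,0,0,0.035,1],[30,-5,0,0,1],[35,-10,0,0,1],[35,-10,0,0,1],[35,-10,0,0,1],[35,-10,0,0,1],[35,-10,0,0,1],[35,-10,0,0,1],[35,-10,0,0,1],[35,-10,0,0,1]]]'
python3 -m crank '[[[35,-10,0,0,1],[35,-10,0,0,1],[35,-5,0,0,1],[35,-2,0,0,1],[30,0,15,0,1],[0,0,20,0,1],[0,0,20,0,1],[0,0,0,0,1],[0,0,0,0,1]]]'
python3 - <<'E'
from h import *
go((.472,.326,.033),-5); snap('top','c2.png')
E
```

```text
time: 11.03
position: [0.4777, 0.1573, 0.1614]
tool_rot: [-2.316, -2.122, 0.002]
ft_force: [0.8, -0.9, -0.8]
grip_width: 0.586
grip_force: 15.0
time: 11.78
position: [0.4658, 0.3264, 0.1055]
tool_rot: [2.316, 2.122, -0.007]
ft_force: [0.1, 0.3, -1.1]
grip_width: 0.589
grip_force: 15.0
turn -0.0 shift [ 0.4  6.4 72.5] pos [0.4658 0.3264 0.1055] w 0.589 q7 -0.65 t 11.8
```

```bash
python3 -m crank '[[[0,6,20,0,1],[0,0,25,0,1],[0,0,15,0,1],[0,0,8,0,1],[0,0,3,0,1],[0,0,0,0,1],[0,0,0,0,0.5],[0,0,0,0,-0.3],[0,0,0,0,-1],[0,0,0,0,-1]]]'
python3 -m crank '[[[0,0,-10,0,-1],[0,0,-25,0,-1],[0,0,-25,0,-1],[0,0,-35,0,-1],[-30,0,0,0,-1],[-30,0,0,0,-1],[-30,0,0,0,-1],[0,0,0,0,-1]]]'
python3 - <<'E'
from h import *
go((.468,.129,.10),34); im=snap('top','c3.png'); m=masks(im)
for k,z in(('grey',.03),('beige',.02)):
    q=m[k].copy(); q[:183]=0; q[248:]=0; q[:,:160]=0; q[:,405:]=0
    print(k,blobs(im,q,z,60))
E
```

```text
time: 12.67
position: [0.4731, 0.3278, 0.0368]
tool_rot: [-2.315, -2.123, -0.002]
ft_force: [1.0, -0.4, 0.9]
grip_width: 0.669
grip_force: 0.0
time: 13.33
position: [0.4657, 0.2309, 0.1322]
tool_rot: [2.323, 2.114, -0.002]
ft_force: [-0.4, -1.3, -0.6]
grip_width: 0.998
grip_force: 0.0
turn -0.688 shift [-85.7 -55.   32.4] pos [0.4657 0.2309 0.1322] w 0.998 q7 -0.55 t 13.3
grey [([365.6, 197.3], [525.2, -247.7], [61.4, 62.5], 88.9, 394), ([203.8, 209.6], [489.8, 251.3], [7.6, 97.3], 84.3, 74), ([244.0, 217.1], [466.1, 126.3], [61.7, 64.2], 33.9, 400), ([352.2, 224.4], [434.6, -206.8], [284.2, 88.5], 86.8, 1668), ([280.3, 229.0], [429.0, 14.1], [60.8, 63.5], 23.1, 401)]
beige []
```

View pics/c3.png

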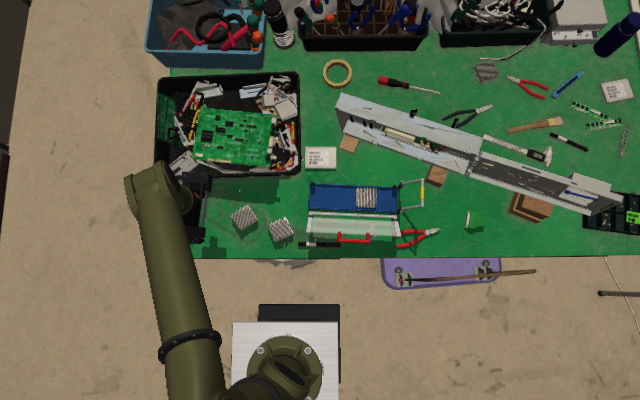

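The carrier is now empty except for the heatsink at (366,197), which sits where planned. The arm hides the dish, and the other two heatsinks haven't moved. On to the heatsink at (244,217).

```bash
python3 -m crank '[[[0,0,0,-0.115,-1],[0,0,0,-0.115,-1],[0,0,0,-0.115,-1],[0,0,0,-0.115,-1],[0,0,0,-0.115,-1],[0,0,0,-0.113,-1],[-30,-20,0,0,-1],[-30,-20,0,0,-1],[-26,-15,0,0,-1],[0,0,0,0,-1]]]'
python3 - <<'E'
from h import *
go((.468,.129,.037),34)
E
```

```text
time: 14.22
position: [0.4694, 0.1296, 0.1319]
tool_rot: [1.474, 2.773, -0.002]
ft_force: [0.1, -0.2, -0.6]
grip_width: 0.999
grip_force: 0.0
turn 0.0 shift [ 0.4 -1.4 94.9] pos [0.4694 0.1296 0.1319] w 0.999 q7 0.3 t 14.2
```

```bash
python3 -m crank '[[[0,0,30,0,-1],[0,0,30,0,-1],[0,0,25,0,-1],[0,0,11,0,-1],[0,0,0,0,0],[0,0,0,0,1],[0,0,0,0,1],[0,0,0,0,1],[0,0,0,0,1],[0,0,0,0,1]]]' 25
python3 -m crank '[[[0,0,0,0,1],[0,0,0,0,1],[0,0,0,0,1]]]'
python3 -m crank '[[[0,0,-20,0,1],[0,0,-30,0,1],[0,0,-35,0,1],[0,0,-35,0,1],[0,0,0,0,1]]]'
python3 - <<'E'
from h import *
go(car(0,.03,.15),-3)
E
```

```text
time: 15.05
position: [0.4686, 0.1353, 0.0362]
tool_rot: [-1.465, -2.779, -0.001]
ft_force: [-2.8, -2.9, 5.0]
grip_width: 0.661
grip_force: 25.0
time: 15.3
position: [0.4686, 0.1353, 0.0362]
tool_rot: [-1.465, -2.779, -0.001]
ft_force: [-2.7, -2.3, 7.6]
grip_width: 0.663
grip_force: 25.0
time: 15.72
position: [0.473, 0.1371, 0.1623]
tool_rot: [1.461, 2.773, 0.018]
ft_force: [1.5, -0.4, -2.4]
grip_width: 0.665
grip_force: 25.0
turn 0.653 shift [-311.5   71.9   10.8] pos [0.473  0.1371 0.1623] w 0.665 q7 0.28 t 15.7
```

```bash
python3 -m crank '[[[0,0,0,0.11,1],[0,0,0,0.11,1],[0,0,0,0.11,1],[0,0,0,0.11,1],[0,0,0,0.11,1],[0,0,0,0.103,1],[-20,5,0,0,1],[-30,8,0,0,1],[-35,10,0,0,1],[-35,10,0,0,1]]]'
python3 -m crank '[[[-35,10,0,0,1],[-35,10,0,0,1],[-35,10,0,0,1],[-35,9,0,0,1],[-35,0,0,0,1],[-16,0,20,0,1],[0,0,25,0,1],[0,0,25,0,1],[0,0,20,0,1],[0,0,0,0,1]]]'
python3 - <<'E'
from h import *
go(car(0,.03,.0392),-3)
E
```

```text
time: 16.55
position: [0.4953, 0.0132, 0.155]
tool_rot: [2.276, 2.165, 0.002]
ft_force: [0.6, 0.6, -2.7]
grip_width: 0.66
grip_force: 25.0
time: 17.38
position: [0.521, -0.1779, 0.0609]
tool_rot: [-2.275, -2.159, 0.007]
ft_force: [-1.2, 0.6, -3.2]
grip_width: 0.658
grip_force: 25.0
turn 0.0 shift [ 0.5  7.7 21.6] pos [ 0.521  -0.1779  0.0609] w 0.658 q7 0.46 t 17.4
```

```bash
python3 -m crank '[[[6,8,0,0,1],[0,0,0,0,1],[0,0,8,0,1],[0,0,8,0,1],[0,0,5,0,1],[0,0,0,0,1],[0,0,0,0,1]]]'
python3 - <<'E'
from h import *
go(car(0,.036,.0392),-3); print(ctrl.get_state()['ft_force'])
E
```

```text
time: 17.97
position: [0.5321, -0.1734, 0.0439]
tool_rot: [-2.278, -2.162, 0.001]
ft_force: [0.1, -0.2, -2.3]
grip_width: 0.667
grip_force: 25.0
turn 0.0 shift [ 1.5 -3.3  4.7] pos [ 0.5321 -0.1734  0.0439] w 0.667 q7 0.47 t 18.0
[ 0.06898007 -0.19345645 -2.28365879]
```

```bash
python3 -m crank '[[[1,-3,2,0,1],[0,0,2,0,1],[0,0,1,0,1],[0,0,0,0,1],[0,0,0,0,0.2],[0,0,0,0,-0.4],[0,0,0,0,-0.8],[0,0,0,0,-0.8]]]'
python3 -m crank '[[[0,0,-10,0,-1],[0,0,-25,0,-1],[0,0,-30,0,-1],[0,0,-30,0,-1],[0,0,0,0,-1]]]'
python3 - <<'E'
from h import *
go((.4306,.0157,.12),23)
E
```

```text
time: 18.63
position: [0.5299, -0.1723, 0.0396]
tool_rot: [2.278, 2.163, 0.001]
ft_force: [-0.5, 0.1, -0.9]
grip_width: 0.777
grip_force: 0.0
time: 19.05
position: [0.5333, -0.1739, 0.1409]
tool_rot: [2.273, 2.157, 0.011]
ft_force: [1.3, -0.8, -0.3]
grip_width: 0.992
grip_force: 0.0
turn -0.454 shift [214.8 -20.6  19.6] pos [ 0.5333 -0.1739  0.1409] w 0.992 q7 0.38 t 19.1
```

```bash
python3 -m crank '[[[0,0,0,-0.114,-1],[0,0,0,-0.114,-1],[0,0,0,-0.113,-1],[0,0,0,-0.113,-1],[25,0,0,0,-1],[30,-3,0,0,-1],[30,-3,0,0,-1],[30,-3,0,0,-1],[30,-3,0,0,-1],[30,-3,0,0,-1]]]'
python3 -m crank '[[[30,-3,0,0,-1],[10,-3,0,0,-1],[0,0,0,0,-1]]]'
python3 - <<'E'
from h import *
im=snap('top','d1.png'); m=masks(im)
go((.4306,.0157,.036),23)
q=m['grey'].copy(); q[:183]=0; q[248:]=0; q[:,:200]=0; q[:,405:]=0
print(blobs(im,q,.03,60))
q=m['beige'].copy(); q[:183]=0; q[248:]=0; q[:,:155]=0; q[:,220:]=0
print(blobs(im,q,.02,60))
E
```

```text
time: 19.88
position: [0.4466, -0.0161, 0.1348]
tool_rot: [1.733, 2.619, 0.002]
ft_force: [0.1, 1.3, -0.7]
grip_width: 1.002
grip_force: 0.0
time: 20.13
position: [0.4248, 0.0199, 0.1346]
tool_rot: [-1.727, -2.623, -0.002]
ft_force: [0.9, -0.2, -0.5]
grip_width: 0.996
grip_force: 0.0
turn 0.003 shift [-4.2  3.2 98.8] pos [0.4259 0.0182 0.1348] w 1.001 q7 0.25 t 20.2
[([342.3, 196.6], [527.2, -174.3], [61.1, 59.6], 89.0, 389), ([365.6, 197.3], [525.2, -247.7], [61.4, 62.5], 88.9, 394), ([352.2, 224.5], [433.5, -206.5], [284.1, 87.5], 87.4, 1661), ([287.4, 226.1], [438.6, -6.4], [60.0, 22.9], 17.6, 95)]
[([157.2, 210.5], [476.4, 399.1], [202.6, 19.5], 3.6, 327), ([185.3, 215.2], [474.1, 314.2], [56.5, 49.3], 81.8, 219)]
```

```bash
python3 - <<'E'
import cv2
a=cv2.imread('pics/d1.png')[180:255,150:410]
cv2.imwrite('pics/d1c.png',cv2.resize(a,None,fx=3,fy=3,interpolation=cv2.INTER_CUBIC))
E
```

```text
(no output)
```

View pics/d1c.png

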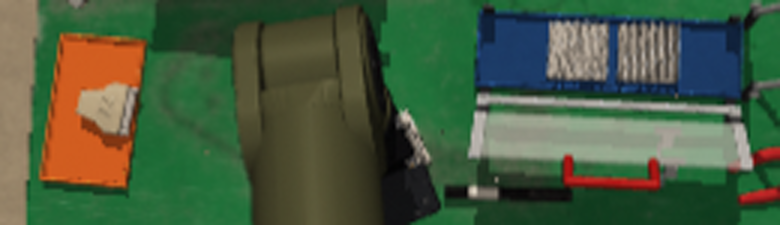

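The connector lies in the dish close to its right wall, so I'll check the fit later. The two heatsinks in the carrier, at crop (577,50) and (648,52), are flat with a gap between them. Now the third heatsink.

```bash
python3 -m crank '[[[-4,3,20,0,-1],[0,0,30,0,-1],[0,0,25,0,-1],[0,0,15,0,-1],[0,0,9,0,-1],[0,0,0,0,0],[0,0,0,0,1],[0,0,0,0,1],[0,0,0,0,1],[0,0,0,0,1]]]' 25
python3 -m crank '[[[0,0,0,0,1],[0,0,0,0,1],[0,0,0,0,1]]]'
python3 -m crank '[[[0,0,-20,0,1],[0,0,-30,0,1],[0,0,-35,0,1],[0,0,-35,0,1],[0,0,0,0,1]]]'
python3 - <<'E'
from h import *
go(car(0,.104,.15),-3)
E
```

```text
time: 21.02
position: [0.4314, 0.0151, 0.0363]
tool_rot: [1.733, 2.619, 0.003]
ft_force: [0.2, 0.4, 0.5]
grip_width: 0.71
grip_force: 0.0
time: 21.27
position: [0.431, 0.015, 0.0361]
tool_rot: [1.733, 2.62, 0.002]
ft_force: [-1.2, -0.5, 6.1]
grip_width: 0.663
grip_force: 24.9
time: 21.68
position: [0.4345, 0.0155, 0.1614]
tool_rot: [1.729, 2.614, 0.015]
ft_force: [2.1, 0.9, -1.0]
grip_width: 0.667
grip_force: 24.9
turn 0.454 shift [-114.1  103.9   12.1] pos [0.4345 0.0155 0.1614] w 0.667 q7 0.25 t 21.7
```

```bash
python3 -m crank '[[[0,0,0,0.114,1],[0,0,0,0.114,1],[0,0,0,0.113,1],[0,0,0,0.113,1],[-20,20,0,0,1],[-30,28,0,0,1],[-35,30,0,0,1],[-33,26,0,0,1],[0,0,0,0,1],[0,0,0,0,1]]]'
python3 - <<'E'
from h import *
go(car(0,.1,.0392),-3)
E
```

```text
time: 22.52
position: [0.5251, -0.1072, 0.154]
tool_rot: [2.283, 2.157, -0.005]
ft_force: [0.2, 0.4, -2.2]
grip_width: 0.666
grip_force: 24.9
turn -0.004 shift [  0.    7.4 114.7] pos [ 0.5251 -0.1072  0.154 ] w 0.666 q7 0.19 t 22.5
```

```bash
python3 -m crank '[[[0,7,20,0,1],[0,0,30,0,1],[0,0,25,0,1],[0,0,15,0,1],[0,0,10,0,1],[0,0,0,0,1],[0,0,0,0,1]]]'
python3 - <<'E'
from h import *
go(car(0,.1,.0392),-3); im=snap('top','e1.png');snap('side','e1s.png')
E
```

```text
time: 23.1
position: [0.532, -0.104, 0.0553]
tool_rot: [-2.277, -2.164, -0.0]
ft_force: [-1.2, -1.0, -1.1]
grip_width: 0.665
grip_force: 24.9
turn 0.001 shift [-3.8  0.5 16.1] pos [ 0.532  -0.104   0.0553] w 0.665 q7 0.28 t 23.1
```

```bash
python3 -m crank '[[[-4,0,4,0,1],[0,0,4,0,1],[0,0,4,0,1],[0,0,3,0,1],[0,0,0,0,1],[0,0,0,0,1]]]'
python3 - <<'E'
from h import *
go(car(0,.1,.0392),-3); print(ctrl.get_state()['ft_force'])
E
```

```text
time: 23.7
position: [0.5318, -0.1088, 0.0399]
tool_rot: [-2.278, -2.163, 0.001]
ft_force: [-0.2, 0.7, -1.8]
grip_width: 0.666
grip_force: 24.9
turn 0.0 shift [1.  0.4 0.7] pos [ 0.5318 -0.1088  0.0399] w 0.666 q7 0.31 t 23.7
[-0.2372767   0.68320092 -1.75322422]
```

Release, lift and back off to the left over the dish side, then look.

```bash
python3 -m crank '[[[0,0,1,0,1],[0,0,0,0,0.2],[0,0,0,0,-0.4],[0,0,0,0,-0.8],[0,0,0,0,-0.8],[0,0,-10,0,-1],[0,0,-25,0,-1],[0,0,-30,0,-1],[0,0,-35,0,-1],[0,0,-30,0,-1]]]'
python3 -m crank '[[[20,0,0,0,-1],[30,0,0,0,-1],[30,0,0,0,-1],[30,0,0,0,-1],[0,0,0,0,-1]]]'
python3 - <<'E'
from h import *
im=snap('top','f1.png'); m=masks(im)
q=m['grey'].copy(); q[:183]=0; q[248:]=0; q[:,:300]=0; q[:,405:]=0
print(blobs(im,q,.03,60))
q=m['beige'].copy(); q[:183]=0; q[248:]=0; q[:,:155]=0; q[:,220:]=0
print(blobs(im,q,.02,60))
snap('side','f1s.png')
a=cv2.imread('pics/f1.png')[180:255,150:410];b=cv2.imread('pics/f1s.png')[170:270,235:385]
cv2.imwrite('pics/f1c.png',cv2.vconcat([cv2.resize(a,(520,150),interpolation=cv2.INTER_CUBIC),cv2.resize(b,(520,347),interpolation=cv2.INTER_CUBIC)]))
go((.474,.326,.1),-5)
E
```

```text
time: 24.53
position: [0.5322, -0.1094, 0.1721]
tool_rot: [2.278, 2.161, 0.002]
ft_force: [0.9, -0.2, -0.0]
grip_width: 0.991
grip_force: 0.0
time: 24.95
position: [0.5381, 0.0087, 0.1701]
tool_rot: [-2.267, -2.172, -0.005]
ft_force: [0.2, 1.0, 0.5]
grip_width: 1.003
grip_force: 0.0
[([320.3, 195.8], [530.9, -108.3], [58.5, 59.3], 89.6, 376), ([342.3, 196.6], [527.2, -174.3], [61.1, 59.5], 89.0, 386), ([365.6, 197.3], [525.2, -247.7], [61.4, 62.5], 88.9, 393), ([352.2, 224.4], [433.6, -206.5], [284.1, 87.6], 87.4, 1661)]
[([157.2, 210.5], [476.4, 399.1], [202.6, 19.5], 3.6, 327), ([185.3, 215.2], [474.1, 314.2], [56.5, 49.3], 81.8, 219)]
turn 0.038 shift [316.9 -91.9  70. ] pos [0.5379 0.0023 0.17  ] w 1.001 q7 -0.02 t 25.1
```

View pics/f1c.png

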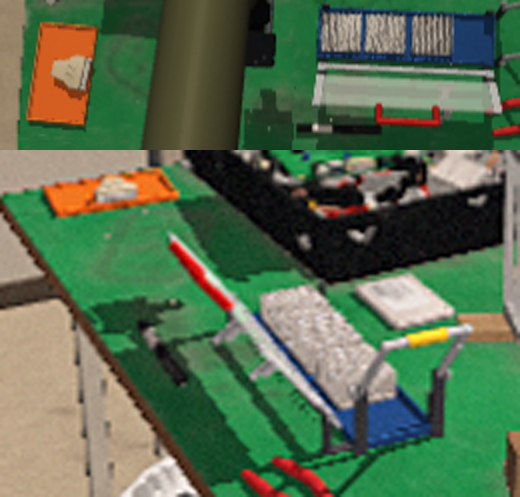

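The three heatsinks are flat in one row in the carrier. The hood touches the dish's right wall (about 15 mm off centre), so I'll regrip it and shift it to the middle.

```bash
python3 -m crank '[[[0,0,0,0.09,-1],[30,-10,0,0,-1],[35,-10,0,0,-1],[35,-10,0,0,-1],[35,-10,0,0,-1],[35,-10,0,0,-1],[35,-10,0,0,-1],[35,-5,0,0,-1],[35,-5,0,0,-1],[28,0,0,0,-1]]]'
python3 -m crank '[[[0,0,0,0,-1],[0,0,0,0,-1]]]'
python3 - <<'E'
from h import *
go((.474,.314,.031),-8)
E
```

```text
time: 25.88
position: [0.5112, 0.3126, 0.17]
tool_rot: [-2.373, -2.058, -0.001]
ft_force: [0.2, 0.8, 0.3]
grip_width: 1.0
grip_force: 0.0
time: 26.05
position: [0.5118, 0.311, 0.1694]
tool_rot: [2.371, 2.059, -0.0]
ft_force: [-0.2, -1.0, -0.1]
grip_width: 1.0
grip_force: 0.0
turn -0.001 shift [ -2.1 -37.9 138.3] pos [0.5118 0.311  0.1694] w 1.0 q7 -0.64 t 26.1
```

```bash
python3 -m crank '[[[-1,-19,0,0,-1],[-1,-19,15,0,-1],[0,0,30,0,-1],[0,0,30,0,-1],[0,0,30,0,-1],[0,0,20,0,-1],[0,0,10,0,-1],[0,0,0,0,-1],[0,0,0,0,0],[0,0,0,0,1]]]' 15
python3 -m crank '[[[0,0,0,0,1],[0,0,0,0,1],[0,0,0,0,1],[0,0,0,0,1],[0,0,0,0,1],[0,0,0,0,1]]]'
python3 - <<'E'
from h import *
go((.474,.329,.031),-5)
E
```

```text
time: 26.88
position: [0.475, 0.3141, 0.0361]
tool_rot: [2.374, 2.056, 0.005]
ft_force: [-0.1, 0.4, 0.7]
grip_width: 0.918
grip_force: 0.0
time: 27.38
position: [0.4735, 0.3145, 0.0347]
tool_rot: [-2.373, -2.058, -0.001]
ft_force: [-0.7, 0.4, 3.2]
grip_width: 0.586
grip_force: 15.0
turn -0.054 shift [14.5 -0.8  3.7] pos [0.4735 0.3145 0.0347] w 0.586 q7 -0.65 t 27.4
```

```bash
python3 -m crank '[[[0,0,-8,0,1],[0,0,-8,0,1],[0,0,0,-0.054,1],[7,0,0,0,1],[7,0,0,0,1],[0,0,0,0,1],[0,0,6,0,1],[0,0,6,0,1],[0,0,4,0,1],[0,0,0,0,1]]]'
python3 - <<'E'
from h import *
go((.474,.329,.0347),-5)
E
python3 -m crank '[[[0,0,0,0,0.6],[0,0,0,0,0.2],[0,0,0,0,-0.3],[0,0,0,0,-1],[0,0,0,0,-1],[0,0,-8,0,-1],[0,0,-25,0,-1],[0,0,-35,0,-1],[0,0,-35,0,-1],[0,0,-35,0,-1]]]'
python3 -m crank '[[[-20,5,0,0,-1],[-35,5,0,0,-1],[-35,5,0,0,-1],[-35,5,0,0,-1],[-35,5,0,0,-1],[-35,5,0,0,-1],[-35,5,0,0,-1],[-35,5,0,0,-1],[-20,0,0,0,-1],[0,0,0,0,-1]]]'
python3 - <<'E'
from h import *
im=snap('top','k1.png'); m=masks(im)
q=m['beige'].copy(); q[:183]=0; q[248:]=0; q[:,:165]=0; q[:,220:]=0
print(blobs(im,q,.02,60))
q=m['orange'].copy(); q[:183]=0; q[250:]=0; q[:,:155]=0; q[:,220:]=0
q=cv2.morphologyEx(q.astype(np.uint8),cv2.MORPH_CLOSE,np.ones((25,25))); print(blobs(im,q,.009,60))
go(car(-.062+.138*np.cos(2.216),0,.24),-3)
E
```

```text
time: 28.22
position: [0.4742, 0.3277, 0.0335]
tool_rot: [-2.317, -2.121, 0.003]
ft_force: [-0.2, 0.9, -0.3]
grip_width: 0.584
grip_force: 15.0
turn -0.001 shift [ 1.3 -0.3 -1.2] pos [0.4742 0.3277 0.0335] w 0.584 q7 -0.61 t 28.2
time: 29.05
position: [0.4745, 0.3279, 0.1744]
tool_rot: [2.317, 2.121, 0.0]
ft_force: [-0.5, 0.6, 0.2]
grip_width: 0.991
grip_force: 0.0
time: 29.88
position: [0.4895, 0.0348, 0.1732]
tool_rot: [2.325, 2.111, 0.001]
ft_force: [-0.4, -1.0, -0.5]
grip_width: 1.001
grip_force: 0.0
[([181.4, 214.5], [476.6, 327.3], [57.4, 49.2], 83.2, 219)]
[([180.4, 216.6], [472.0, 331.2], [91.7, 151.7], 84.8, 1379)]
turn -0.041 shift [-243.4  -94.7  -67.2] pos [0.4896 0.0381 0.1731] w 0.998 q7 -0.21 t 29.9
```

The connector is now centred. Next the cover: approach the handle.

```bash
python3 -m crank '[[[0,0,-17,-0.04,-1],[0,0,-20,0,-1],[-25,-5,0,0,-1],[-30,-5,0,0,-1],[-30,-8,0,0,-1],[-30,-10,0,0,-1],[-30,-12,0,0,-1],[-30,-15,0,0,-1],[-30,-15,0,0,-1],[-30,-15,0,0,-1]]]' 25
python3 -m crank '[[[-10,-10,0,0,-1],[0,0,0,0,-1],[0,0,0,0,-1]]]'
python3 - <<'E'
from h import *
go(car(-.062+.138*np.cos(2.216),0,.038+.138*np.sin(2.216)),-3)
E
```

```text
time: 30.77
position: [0.3932, -0.1899, 0.2098]
tool_rot: [2.271, 2.17, 0.002]
ft_force: [0.4, -0.5, -0.3]
grip_width: 0.999
grip_force: 0.0
time: 31.02
position: [0.3834, -0.1984, 0.2097]
tool_rot: [2.274, 2.168, 0.004]
ft_force: [0.1, 0.9, -0.1]
grip_width: 1.0
grip_force: 0.0
turn 0.005 shift [-1.9 -1.2 61.5] pos [ 0.3834 -0.1984  0.2097] w 1.0 q7 0.2 t 31.0
```

```bash
python3 -m crank '[[[-1,-1,20,0,-1],[0,0,20,0,-0.5],[0,0,14,0,-0.3],[0,0,6,0,0],[0,0,0,0,0.5],[0,0,0,0,1],[0,0,0,0,1],[0,0,0,0,1],[0,0,0,0,1],[0,0,0,0,1]]]' 25
python3 -m crank '[[[0,0,0,0,1],[0,0,0,0,1],[0,0,0,0,1]]]'
python3 - <<'E'
from h import *
s=ctrl.get_state(); p=s['position']; print(s['grip_width']*87,s['grip_force'],s['ft_force'])
h=car(-.062,0,.038); d=p-h; x=d@CX; z=d[2]; a=np.arctan2(z,x); print(a,np.hypot(x,z),d@CY)
T=np.append(np.arange(a,0,-.15),0.); r=.138
for t0,t1 in zip(T,T[1:]): print(round(t1,2),np.round([r*1e3*(np.cos(t1)-np.cos(t0)),-r*1e3*(np.sin(t1)-np.sin(t0))],1))
go(p,-3); R=Ro.from_rotvec(s['tool_rot']).as_matrix(); print(R.T@CX)
E
```

```text
time: 31.85
position: [0.3822, -0.2004, 0.1498]
tool_rot: [2.274, 2.167, 0.001]
ft_force: [0.0, -0.1, 0.5]
grip_width: 0.396
grip_force: 0.0
time: 32.1
position: [0.3818, -0.2004, 0.1493]
tool_rot: [2.274, 2.167, 0.001]
ft_force: [-0.9, 0.7, 0.2]
grip_width: 0.169
grip_force: 0.0
14.727348068213448 0.0 [-0.94589412  0.68763427  0.18994747]
2.2136790644671738 0.13910354715517834 -0.0003030544238730264
2.06 [ 17.4 -11.1]
1.91 [18.9 -8.4]
1.76 [19.9 -5.5]
1.61 [20.5 -2.4]
1.46 [20.7  0.7]
1.31 [20.3  3.7]
1.16 [19.6  6.7]
1.01 [18.3  9.6]
0.86 [16.7 12.2]
0.71 [14.7 14.6]
0.56 [12.3 16.6]
0.41 [ 9.7 18.3]
0.26 [ 6.9 19.5]
0.11 [ 3.9 20.3]
0.0 [ 0.9 15.7]
turn 0.004 shift [0. 0. 0.] pos [ 0.3818 -0.2004  0.1493] w 0.169 q7 0.25 t 32.1
[-4.20104593e-03  9.99991131e-01  2.97910315e-04]
```

```bash
python3 -m crank '[[[0,0,0,0,1],[0,0,0,0,1],[0,0,0,0,1],[0,9,-6,0,1],[0,9,-5,0,1],[0,9.5,-4,0,1],[0,9.5,-4,0,1],[0,10,-3,0,1],[0,10,-2.5,0,1]]]' 30
python3 - <<'E'
from h import *
s=ctrl.get_state(); p=s['position']; print(s['grip_width']*87,s['ft_force'])
d=p-car(-.062,0,.038); print(np.arctan2(d[2],d@CX),np.hypot(d@CX,d[2]),d@CY)
E
```

```text
time: 32.85
position: [0.4383, -0.2034, 0.1741]
tool_rot: [-2.273, -2.166, 0.002]
ft_force: [-4.6, 0.4, 4.0]
grip_width: 0.101
grip_force: 30.0
8.830130945433158 [-4.60133814  0.41011269  3.99395627]
1.7653496674009144 0.13874718426923893 -0.0003804444549086956
```

The handle is gripped and moving along its arc at low force. Continue.

```bash
python3 -m crank '[[[0,10,-1.5,0,1],[0,10,-1,0,1],[0,10.5,0,0,1],[0,10,0.7,0,1],[0,10,1.5,0,1],[0,10,2.2,0,1],[0,10,3,0,1],[0,9.6,3.7,0,1],[0,9.4,4.5,0,1],[0,8.9,5.1,0,1]]]'
python3 - <<'E'
from h import *
s=ctrl.get_state(); p=s['position']; print(s['grip_width']*87,s['ft_force'])
d=p-car(-.062,0,.038); a=np.arctan2(d[2],d@CX); print(a,np.hypot(d@CX,d[2]),d@CY)
r=.138; T=np.append(np.arange(a,0,-.075),0.)
t0=None
x,z=d@CX,d[2]
for t1 in T[1:]: print(round(t1,2),np.round([1e3*(r*np.cos(t1)-x),-1e3*(r*np.sin(t1)-z)],1)); x,z=r*np.cos(t1),r*np.sin(t1)
E
```

```text
time: 33.68
position: [0.5369, -0.2089, 0.1551]
tool_rot: [2.274, 2.167, -0.004]
ft_force: [-3.5, -1.6, 1.5]
grip_width: 0.106
grip_force: 30.1
9.206923226135174 [-3.48094894 -1.63649811  1.52325369]
1.0197790556088062 0.13748691704762334 -0.0006845032444410984
0.94 [8.9 5.3]
0.87 [8.2 6.4]
0.79 [7.7 7. ]
0.72 [7.1 7.5]
0.64 [6.5 8. ]
0.57 [5.9 8.5]
0.49 [5.3 8.9]
0.42 [4.6 9.3]
0.34 [3.9 9.6]
0.27 [3.1 9.9]
0.19 [ 2.4 10.1]
0.12 [ 1.6 10.2]
0.04 [ 0.9 10.3]
0.0 [0.1 6.2]
```

```bash
python3 -m crank '[[[0,8.9,5.3,0,1],[0,8.2,6.4,0,1],[0,7.7,7,0,1],[0,7.1,7.5,0,1],[0,6.5,8,0,1],[0,5.9,8.5,0,1],[0,5.3,8.9,0,1],[0,4.6,9.3,0,1],[0,3.9,9.6,0,1]]]'
python3 - <<'E'
from h import *
s=ctrl.get_state(); p=s['position']; print(s['grip_width']*87,s['ft_force'])
d=p-car(-.062,0,.038); a=np.arctan2(d[2],d@CX); print(a,np.hypot(d@CX,d[2]),d@CY,d[2])
E
```

```text
time: 34.43
position: [0.5951, -0.2119, 0.0842]
tool_rot: [2.274, 2.166, -0.002]
ft_force: [-2.5, -5.9, 1.2]
grip_width: 0.101
grip_force: 30.0
8.78424676139558 [-2.45027948 -5.87714381  1.24955167]
0.34109655092556623 0.1382020356907915 -0.0006398229174592142 0.046231437566120116
```

```bash
python3 -m crank '[[[0,3.1,9.9,0,1],[0,2.4,10.1,0,1],[0,1.6,10.2,0,1],[0,0.9,10,0,1],[0,0,6,0,1],[0,0,2,0,1],[0,0,2,0,1],[0,0,0,0,1]]]'
python3 - <<'E'
from h import *
s=ctrl.get_state(); p=s['position']; print(s['grip_width']*87,s['ft_force'])
d=p-car(-.062,0,.038); a=np.arctan2(d[2],d@CX); print(a,np.hypot(d@CX,d[2]),d@CY,d[2])
E
```

```text
time: 35.1
position: [0.6031, -0.2123, 0.0367]
tool_rot: [2.275, 2.166, 0.001]
ft_force: [-7.3, -1.3, 15.7]
grip_width: 0.101
grip_force: 30.4
8.805550172634577 [-7.33276166 -1.32490677 15.66671802]
-0.00954005988153356 0.1382187356682185 -0.0006236949206255773 -0.001318595013320871
```

The cover is against its stop. Release, rise and turn toward the bail.

```bash
python3 -m crank '[[[0,0,0,0,0.7],[0,0,0,0,0],[0,0,0,0,-0.3],[0,0,-15,0,-0.3],[0,0,-30,0,-0.3],[0,0,-40,0,-0.3],[0,0,-40,0,-0.3],[0,0,-40,0,-0.3],[0,0,-20,0,-0.3],[0,0,0,0,-0.3]]]'
python3 - <<'E'
from h import *
im=snap('top','l1.png'); snap('side','l1s.png')
a=cv2.imread('pics/l1.png')[170:260,290:440];b=cv2.imread('pics/l1s.png')[190:280,270:420]
cv2.imwrite('pics/l1c.png',cv2.hconcat([cv2.resize(a,(400,240),interpolation=cv2.INTER_CUBIC),cv2.resize(b,(400,240),interpolation=cv2.INTER_CUBIC)]))
y=masks(im)['yellow'].copy(); y[:170]=0;y[212:]=0;y[:,:405]=0;y[:,435:]=0; print(blobs(im,y,.133))
go((.517,-.398,.21),87)
E
```

```text
time: 35.93
position: [0.606, -0.2119, 0.2267]
tool_rot: [2.267, 2.162, 0.01]
ft_force: [0.6, -0.0, 0.7]
grip_width: 0.644
grip_force: 0.0
[([422.0, 192.5], [518.0, -397.8], [5.7, 32.0], 87.4, 36)]
turn -1.566 shift [  76.8 -191.8   10.8] pos [ 0.6037 -0.2105  0.2211] w 0.645 q7 0.48 t 36.0
```

View pics/l1c.png

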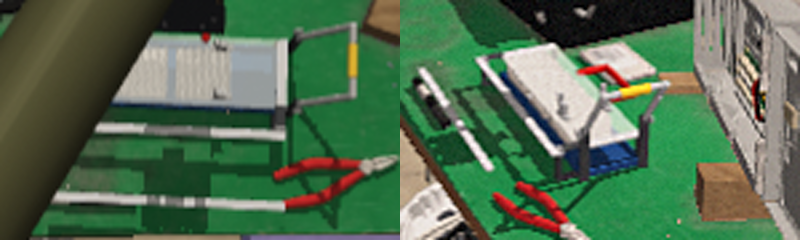

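The cover is level over the tray. But a white bar that I hadn't seen before shows at crop (170,203) left and (470,140) right. I'll check what it is before going on.

```bash
python3 - <<'E'
from h import *
a=cv2.imread('pics/l1.png')[165:262,285:445];b=cv2.imread('pics/l1s.png')[180:280,260:420]
cv2.imwrite('pics/l1d.png',cv2.vconcat([cv2.resize(x,(480,290),interpolation=cv2.INTER_CUBIC) for x in(a,b)]))
t,s=get_image('top'),get_image('side')
for n,p in [('hinge',[car(-.062,y,.038) for y in(.134,-.134)]),('rail?',[onz(t,310,246,0),onz(t,396,247,0)])]:
    print(n,[np.round(proj(t,q)) for q in p],[np.round(proj(s,q)) for q in p],np.round(p,3))
E
```

```text
hinge [array([308., 214.]), array([397., 218.])] [array([300., 211.]), array([329., 247.])] [[ 0.472 -0.071  0.038]
 [ 0.458 -0.338  0.038]]
rail? [array([310., 246.]), array([396., 247.])] [array([277., 226.]), array([304., 264.])] [[ 0.379 -0.075  0.   ]
 [ 0.374 -0.339  0.   ]]
```

View pics/l1d.png

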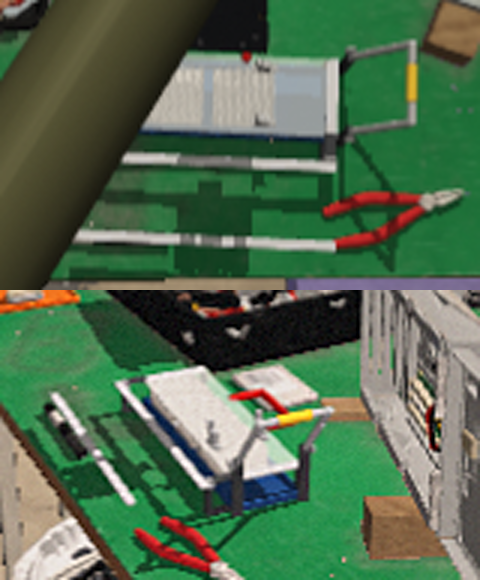

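```bash
python3 - <<'E'
from h import *
t,s=get_image('top'),get_image('side')
def tri(a,b):
    o1,d1=ray(t,*a);o2,d2=ray(s,*b)
    k=np.linalg.lstsq(np.c_[d1,-d2],o2-o1,rcond=None)[0]; p,q=o1+k[0]*d1,o2+k[1]*d2
    return np.round((p+q)/2,3),np.round(np.linalg.norm(p-q),3)
p,e=tri((397,246.7),(303.7,253)); d=p-C; print(p,e,'car',d@CX,d@CY)
p,e=tri((397,219.5),(329,247)); d=p-C; print('hinge end',p,e,'car',d@CX,d@CY)
for f in('f1','l1'):
    a=cv2.imread(f'pics/{f}.png'); print(f,a[240:252:2,385].tolist())
    b=cv2.imread(f'pics/{f}s.png'); print(b[238:250:2,297].tolist())
E
```

```text
[ 0.373 -0.336  0.04 ] 0.002 car -0.14707424516623469 -0.1361839065704252
hinge end [ 0.455 -0.339  0.04 ] 0.003 car -0.06502961544763079 -0.13488824676276753
f1 [[53, 107, 27], [33, 64, 18], [32, 62, 17], [31, 62, 17], [33, 63, 19], [31, 62, 17]]
[[77, 130, 61], [79, 142, 57], [70, 125, 53], [41, 76, 18], [41, 73, 25], [35, 69, 22]]
l1 [[55, 111, 29], [58, 112, 31], [56, 111, 32], [191, 197, 202], [125, 144, 126], [54, 109, 28]]
[[43, 83, 36], [78, 102, 70], [183, 188, 189], [247, 246, 254], [184, 182, 192], [30, 63, 16]]
```

The bar triangulates to z=0.04, 85 mm behind the hinge in the cover's plane. It turns with the cover (at the start it was below the table top), so it is part of the cover and not a loose object. Now the bail.

```bash
python3 -m crank '[[[0,0,0,-0.12,-0.6],[0,0,0,-0.12,-0.6],[0,0,0,-0.12,-0.6],[0,0,0,-0.12,-0.6],[0,0,0,-0.12,-0.6],[0,0,0,-0.12,-0.6],[0,0,0,-0.12,-0.6],[0,0,0,-0.12,-0.6],[0,0,0,-0.12,-0.6],[0,0,0,-0.12,-0.6]]]'
python3 -m crank '[[[0,0,0,-0.122,-0.6],[0,0,0,-0.122,-0.6],[0,0,0,-0.122,-0.6],[15,-30,0,0,-0.6],[15,-35,0,0,-0.6],[15,-35,0,0,-0.6],[15,-35,0,0,-0.6],[15,-35,0,0,-0.6],[2,-22,0,0,-0.6],[0,0,0,0,-0.6]]]'
python3 - <<'E'
from h import *
t=2.184; go(car(0,-.142+.084*np.cos(t),.064+.084*np.sin(t)),87)
E
```

```text
time: 37.07
position: [0.6024, -0.2107, 0.2183]
tool_rot: [-0.644, -3.072, -0.0]
ft_force: [-1.1, 1.0, -1.7]
grip_width: 0.801
grip_force: 0.0
time: 37.9
position: [0.5111, -0.4052, 0.2188]
tool_rot: [-0.098, -3.137, 0.005]
ft_force: [-0.6, -0.4, 0.5]
grip_width: 0.801
grip_force: 0.0
turn -0.01 shift [-5.8  8.1 86.1] pos [ 0.5111 -0.4052  0.2188] w 0.801 q7 2.32 t 37.9
```

```bash
python3 -m crank '[[[-6,8,0,0,-0.4],[0,0,30,0,-0.3],[0,0,30,0,-0.3],[0,0,15,0,-0.3],[0,0,8,0,-0.3],[0,0,0,0,0.5],[0,0,0,0,1],[0,0,0,0,1],[0,0,0,0,1],[0,0,0,0,1]]]' 25
python3 -m crank '[[[0,0,0,0,1],[0,0,0,0,1],[0,0,0,0,1],[0,0,0,0,1],[0,0,0,0,1]]]'
python3 - <<'E'
from h import *
s=ctrl.get_state(); p=s['position']; print(s['grip_width']*87,s['grip_force'],s['ft_force'])
d=p-car(0,-.142,.064); y,z=d@CY,d[2]-.003; a=np.arctan2(z,y); r=np.hypot(y,z); print(a,r,d@CX)
go(p,87); r=.084
for t1 in np.append(np.arange(a,0,-.12)[1:],0): print(round(t1,2),np.round([1e3*(r*np.cos(t1)-y),-1e3*(r*np.sin(t1)-z)],1)); y,z=r*np.cos(t1),r*np.sin(t1)
E
```

```text
time: 38.73
position: [0.5231, -0.3914, 0.1382]
tool_rot: [0.083, 3.138, -0.001]
ft_force: [-0.7, 0.4, 0.5]
grip_width: 0.359
grip_force: 0.0
time: 39.15
position: [0.5225, -0.3924, 0.1379]
tool_rot: [0.084, 3.139, -0.003]
ft_force: [-0.5, -2.9, 4.6]
grip_width: 0.114
grip_force: 25.0
9.918600223994737 25.00042051076889 [-0.52769069 -2.8705602   4.62138898]
2.1124674072673484 0.08270605893522037 0.005162902515977638
turn -0.001 shift [0. 0. 0.] pos [ 0.5225 -0.3924  0.1379] w 0.114 q7 2.33 t 39.1
1.99 [ 8.3 -5.8]
1.87 [ 9.4 -3.6]
1.75 [ 9.8 -2.4]
1.63 [10.  -1.2]
1.51 [10.1 -0. ]
1.39 [10.   1.2]
1.27 [9.8 2.4]
1.15 [9.4 3.5]
1.03 [8.9 4.6]
0.91 [8.3 5.7]
0.79 [7.6 6.6]
0.67 [6.7 7.5]
0.55 [5.8 8.2]
0.43 [4.8 8.9]
0.31 [3.7 9.4]
0.19 [2.5 9.8]
0.07 [ 1.3 10. ]
0.0 [0.2 6.1]
```

```bash
python3 -m crank '[[[0,8.3,-5,0,1],[0,9.4,-3.6,0,1],[0,9.8,-2.4,0,1],[0,10,-1.2,0,1],[0,10,0,0,1],[0,10,1.2,0,1],[0,9.8,2.4,0,1],[0,9.4,3.5,0,1],[0,8.9,4.6,0,1]]]'
python3 - <<'E'
from h import *
s=ctrl.get_state(); p=s['position']; print(s['grip_width']*87,s['grip_force'],s['ft_force'])
d=p-car(0,-.142,.064); y,z=d@CY,d[2]-.003; a=np.arctan2(z,y); print(a,np.hypot(y,z),d@CX)
r=.084
for t1 in np.append(np.arange(a,0,-.12)[1:],0): print(round(t1,2),np.round([1e3*(r*np.cos(t1)-y),-1e3*(r*np.sin(t1)-z)],1)); y,z=r*np.cos(t1),r*np.sin(t1)
E
```

```text
time: 39.9
position: [0.5273, -0.3039, 0.1368]
tool_rot: [0.081, 3.14, 0.001]
ft_force: [2.8, -4.0, -0.4]
grip_width: 0.115
grip_force: 25.0
10.004383961129461 24.9962255358696 [ 2.77941084 -3.96077526 -0.41690959]
0.9879808142041876 0.08357568330504093 0.0053462520399231005
0.87 [8.3 5.7]
0.75 [7.3 7. ]
0.63 [6.4 7.8]
0.51 [5.4 8.5]
0.39 [4.4 9.1]
0.27 [3.2 9.5]
0.15 [2.1 9.9]
0.03 [ 0.9 10. ]
0.0 [0.  2.4]
```

```bash
python3 -m crank '[[[0,8.3,5.7,0,1],[0,7.3,7,0,1],[0,6.4,7.8,0,1],[0,5.4,8.5,0,1],[0,4.4,9.1,0,1],[0,3.2,9.5,0,1],[0,2.1,9.9,0,1],[0,0.9,8,0,1],[0,0,3,0,1],[0,0,0,0,1]]]'
python3 - <<'E'
from h import *
s=ctrl.get_state(); p=s['position']; print(s['grip_width']*87,s['grip_force'],s['ft_force'])
d=p-car(0,-.142,.064); y,z=d@CY,d[2]-.003; a=np.arctan2(z,y); print(a,np.hypot(y,z),d@CX,z)
E
```

```text
time: 40.73
position: [0.5291, -0.2678, 0.0693]
tool_rot: [0.084, 3.14, 0.001]
ft_force: [0.6, -1.6, 7.6]
grip_width: 0.118
grip_force: 25.0
10.22837283855715 24.99890774488449 [ 0.57525482 -1.58427189  7.63162608]
0.027853333276633262 0.08211629804861101 0.00527695286440057 0.002286916888755405
```

```bash
python3 -m crank '[[[0,0,1.5,0,1],[0,0,1.5,0,1],[0,0,0,0,1],[0,0,0,0,1]]]'
python3 - <<'E'
from h import *
s=ctrl.get_state(); p=s['position']; print(s['ft_force'],p)
E
```

```text
time: 41.07
position: [0.5293, -0.2678, 0.0687]
tool_rot: [0.085, 3.139, 0.003]
ft_force: [-4.7, 1.7, 23.8]
grip_width: 0.114
grip_force: 25.0
[-4.65933133  1.65008739 23.79188851] [ 0.52932473 -0.26784801  0.06874436]
```

The bail is at its hard stop (24 N, no further motion). Release, rise and clear the view.

```bash
python3 -m crank '[[[0,0,0,0,0.7],[0,0,0,0,0.3],[0,0,0,0,0],[0,0,0,0,0],[0,0,-10,0,0],[0,0,-25,0,0],[0,0,-35,0,0],[0,0,-35,0,0],[0,0,-35,0,0],[0,0,0,0,0]]]'
python3 -m crank '[[[0,30,0,0,0],[0,35,0,0,0],[0,35,0,0,0],[0,35,0,0,0],[0,35,0,0,0],[0,35,0,0,0],[0,35,0,0,0],[0,35,0,0,0],[0,20,0,0,0],[0,0,0,0,0]]]'
python3 - <<'E'
from h import *
im=snap('top','z1.png'); snap('side','z1s.png'); 
a=cv2.imread('pics/z1.png')[165:262,155:445];b=cv2.imread('pics/z1s.png')[170:280,235:420]
cv2.imwrite('pics/z1c.png',cv2.vconcat([cv2.resize(a,(640,214),interpolation=cv2.INTER_CUBIC),cv2.resize(b,(640,380),interpolation=cv2.INTER_CUBIC)]))
y=masks(im)['yellow'].copy(); y[:170]=0;y[220:]=0;y[:,:340]=0;y[:,435:]=0; print(blobs(im,y,.064,10),car(0,-.058,.064))
s=ctrl.get_state(); print(s['ft_force'],s['position'])
E
```

```text
time: 41.9
position: [0.532, -0.2695, 0.2136]
tool_rot: [0.083, 3.13, -0.005]
ft_force: [0.6, -0.8, 0.2]
grip_width: 0.498
grip_force: 0.0
time: 42.73
position: [0.5439, 0.0339, 0.2055]
tool_rot: [-0.069, -3.14, -0.004]
ft_force: [0.5, 0.5, 0.3]
grip_width: 0.501
grip_force: 0.0
[([373.0, 194.8], [526.2, -265.8], [6.0, 33.4], 88.6, 34)] [ 0.52396451 -0.26562051  0.064     ]
[ 0.35117074 -0.9673256   0.54664833] [0.54408989 0.02771513 0.20568912]
```

View pics/z1c.png

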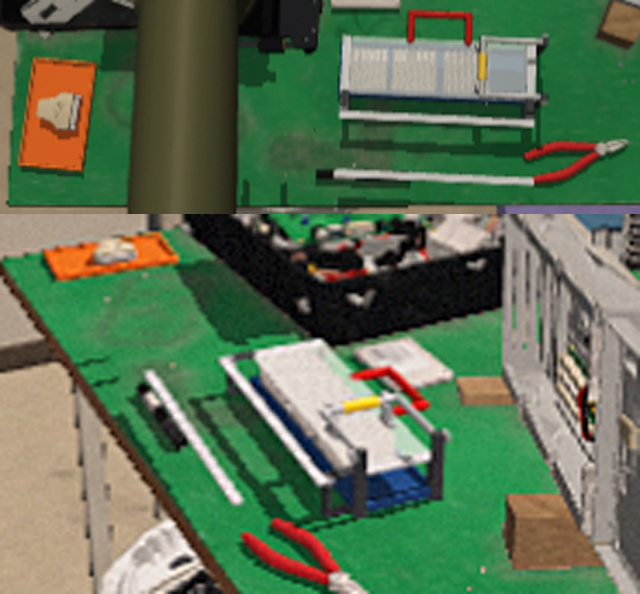

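The cover is shut with the yellow rod at (373,195), within 2 mm of its catch position. The three heatsinks are under the cover, the connector is in the dish, and the cutters, pen and disk haven't moved. Handing in.

```bash
python3 -c "
from bench import job
print(job.close_job())"
```

```text
the job is handed in; nothing more can be done
None
```

I handed the job in at about 43 s of robot time: the one connector hood is in the orange dish, all three heatsinks within reach are flat in the carrier, the cover is shut and the bail rests in its catch; a heatsink-like block 1.1 m away, out of the arm's reach, was left as clutter, and no verdict came back.

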